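# Hang a rinsed specimen carrier on the drying rail

## Task

Hang the specimen carrier on the drying rail over the sink to dry: bring it upright to the rail's open, flared end, let its runner plate enter the channel there and slide it along, without forcing it, until it meets the sprung buffer hidden inside. Press it gently against the buffer, about 6 N (never more than 11 N), so that the buffer gives a little, then ease off and let go, so that the carrier is left hanging in the rail, resting against the buffer. Leave the beaker, the jar and the nail brush alone.

Things in the scene. Friction and masses are not known exactly. Their poses are not given: they have to be found in the camera images.
- carrier: Loose steel specimen carrier, 0.15 to 0.3 kg, 128 mm tall, standing on the sink floor. Origin: centre of its underside; z up, y along its long side (a half turn about z works the same). Cage: base 44 mm (x) by 56 mm (y), up to z = 50 mm, black round specimen inside. Above it: neck 8 mm thick, runner plate (see carrier_runner), stem 8 mm thick from z = 72 to 88 mm, grey grip.
- carrier_runner (a point): Centre of the underside of the carrier's runner plate, 66 mm above the carrier's underside. The plate, which runs in the rail, is 24 mm (carrier x) by 60 mm (carrier y) and 6 mm thick, of white slippery plastic.
- carrier_grip (a point): Point on the carrier's axis, 112 mm above its underside, in its square grey grip of 16 by 16 mm, which reaches from 88 to 128 mm: a good place for the TCP.
- rail: Fixed aluminium rail, a straight channel open at one end. Origin on the sink floor under its mouth; +y runs into the channel along its centre line; z up. A slot 12 mm wide runs along the middle of its bottom and top, for neck and stem. Hung, the carrier's underside is 25 mm above the floor and its y axis parallel to the rail's. Posts and foot stand at x = 40 to 82 mm, y = 20 to 190 mm.
- rail_mouth (a point): Centre of the channel's mouth on the upper face of the lower lips (rail x = 0, y = 0, z = 91 mm), on which the runner plate hangs. Inside, the channel is 27 mm wide and 9 mm high (z = 91 to 100 mm); upper lips up to z = 104 mm. In front of the mouth (y = -19 to 0 mm) lips and sides flare outward by 20 degrees, up to z = 110 mm.
- rail_end (a point): Centre of the channel's closed, capped end, same height (rail y = 200 mm). Before it, at a place that is not measured, a stop inside carries a sprung rubber buffer. The buffer's face is 90 to 150 mm from the mouth (carrier axis then at y = 60 to 120 mm); it gives 0.5 mm per N toward +y, at most 10 mm, damped, and springs back. Drag of the carrier on the rail: 0.2 to 2 N.
- beaker: Bystander: clear beaker, 53 mm wide, 68 mm high, on the sink floor. Origin: centre of its underside.
- alumina_jar: Bystander: white jar with an orange cap, 66 mm wide, 75 mm high, on the sink floor. Origin: centre of its underside.
- nail_brush: Bystander: yellow nail brush, 34 by 100 mm, 30 mm high, on the sink floor. Origin: centre of its underside.
Not all that is in view belongs to the job. Of the things that look like the carrier, take the one that is nearest to the robot's base at the start.

How it is judged:
On the way, in this order (a step that is already met when the one before it is completed fails the run):
1. the carrier's runner plate has entered the channel from the open end (y of carrier in the frame of rail between 0.005 and 0.055 m and z of carrier in the frame of rail between 0.022 and 0.031 m and x of carrier in the frame of rail between -0.004 and 0.004 m), for 0.05 s.
2. the carrier presses against the sprung buffer with more than 3 N (contact force between carrier and buffer_c0 above 3 N), for 0.15 s.
At the end, for the whole second after the job is handed in: The carrier hangs in the rail by its runner plate (underside 22 to 30 mm above the sink floor, within 4 mm of the rail's centre line, within 0.12 rad of upright and of the rail's direction), its runner plate within 3 mm of the buffer's face, at rest and released (z of carrier in the frame of rail between 0.022 and 0.03 m and x of carrier in the frame of rail between -0.004 and 0.004 m and angle between the y axis of carrier and the y axis of rail, either way round below 0.12 rad and angle between carrier's own z axis and vertical below 0.12 rad and horizontal distance between carrier_runner and buffer_c0 below 0.037 m and linear speed of carrier below 0.01 m/s); the robot touches nothing.
It fails at once if the buffer is pressed with more than 11 N (contact force between carrier and buffer_c0 above 11 N).
It fails at once if the carrier is forced against the rail with more than 22 N (contact force between carrier and rail above 22 N).
It fails at once if a bystander is disturbed by more than 15 mm (distance of any of beaker, alumina_jar, nail_brush from where it was at the start of the episode above 0.015 m).
It also fails if it takes over 56 s, if anything falls off the work surface, if the arm or the gripper's body presses on something with over 40 N, if the wrist force passes 120 N, or if a joint passes its speed limit or range.

## Robot

A 6-joint arm with a two-finger parallel gripper is mounted at the origin on a cart in front of the work surface, level with it; the furniture and walls round the work are solid. World frame = base frame: x ahead of the robot, y to its left, z up, the work surface at z = 0. Lengths are in m, angles in rad, forces in N, time in s.
With the tool pointing down it reaches from about 0.275 to 0.875 m from the base axis. Payload 12.5 kg.
Tool frame: the origin (TCP) lies between the finger pads, 19 mm behind the fingertips; this is the grasp point; z points along the fingers, y is the line along which they close (so a half turn about z gives the same grasp; the last joint's range is limited). The gripper opens to 85 mm and grips with 20 to 120 N. Pads are 22 mm wide; open, the fingers measure 114 mm over their backs; the gripper's body (76 mm by 85 mm) begins 54 mm behind the grasp point. The pads swing forward as they close: fully open they stand 13 mm farther back than shut.
Start: joints at [1.088, 0.351, 1.652, -0, 1.139, -0.085], TCP at [0.213, 0.507, 0.25] pointing down, gripper open.
Joint ranges: [-2.75, 2.75], [-0.79, 2.1], [0.01, 2.65], [-1.57, 4.71], [0.07, 3.14], [-2.87, 2.87]. Speed limits (rad/s): [2.22, 2.22, 2.79, 3.14, 3.14, 3.14].

## Interface

Orientations are given as a unit quaternion [x, y, z, w].
In Python, from workcell import bot, vision gives the robot as it stands.
- The arm moves only by the tool send_rows, never from a script. Its arguments are lists of equal length, an entry for each row: "gripper": the finger opening in mm, from 0 to 85.4; "linear": the shift along the tool's x, y, z in mm, a list of three; "spin": the turn about the tool's z in degrees. A call has 1 to 8 rows; each row is the pose to reach, as a shift and turn from the pose commanded when the call began, along the tool's axes at that moment; what a row does not reach only later rows make up. A row lasts 1/12 s, in which the tool goes at most 41.7 mm and 7.16 degrees, less where a joint would pass 70% of its speed; a pose out of reach is approached as far as the arm can. A call with a gripper value outside its range is refused whole. The fingers move at their own pace and stop on an object; "force" is the grip in N (left out, the last holds). Time passes only in rows, so rows that repeat a pose let the fingers close. It gives the time, the measured TCP pose, the force, the opening and the grip force at its end, in the units of the state.
- bot.sense(): the state, without advancing time (a new reading comes with each control period).
- vision.grab_frame(name): name is "scene" or "top" or "wrist"; returns the picture (420x560x3 uint8, red, green, blue); there is no depth.
- vision.get_calibration(name): a dict with "intrinsics" (3x3 intrinsics, pixels), "k1" (the pictures are not rectified: a ray, as slopes to the right and down, at radius r is drawn at 1 + k1 r^2 times it, then the intrinsics apply), "view" (4x4, takes a point from world to camera coordinates). Camera axes: x right, y down, z forward; pixel columns grow to the right and rows downward; lengths in m; the calibration is good to about 2 mm. A picture is of the moment at which its call begins: read the wrist's pose just before it. get_calibration takes no time and is no camera call; for the wrist camera it gives the pose at the moment of the call.
- bot.job_done(): hands the job in; it is judged then, once.
The state is a dict: "time_s": time; "q": joint angles; "qvel": joint speeds; "effort": joint torques, N m; "ee_pos": TCP position; "tcp_rot": TCP orientation; "force": force on the tool from outside, world axes, zero at the start; "ft_torque": the same for the moment, N m; "finger_gap": opening from 0.0 (shut) to 1.0 (fully open); "finger_force": force on a finger pad.
Only numpy, scipy, OpenCV 4.12 (cv2) and the standard library are available. Lean on these libraries where they do the work, as an engineer would, in place of code of your own. Each camera call takes 0.05 s, during which the arm holds its last target. There are 200 camera calls.

## Working session

There is one attempt and no reset: what is moved stays moved. The work goes in short steps, Python scripts to look and compute and a tool call to move; the robot and the scene stay as the last step left them, time stands still between calls to the robot, and variables do not carry over. Pictures are saved under pics/ and viewed, at most 11 in all, crops included, and the job is handed in when it is done.

Besides the shell and the picture viewer there is one more tool, called after "Request:" by a JSON object that holds its "fn" and its "kwargs", one argument or row to a line. send_rows: Moves the arm, as the interface text tells. Its arguments: {"type":"object","properties":{"gripper":{"type":"array"},"linear":{"type":"array"},"spin":{"type":"array"},"force":{"type":"number"}},"required":["gripper","linear","spin"]}

```bash
mkdir -p pics; cat > h.py <<'E'
import numpy as np, cv2
from workcell import bot, vision
def ray(c,u,v):
    K=np.array(c["intrinsics"]);k=c["k1"];T=np.array(c["view"])
    d=np.array([(u-K[0,2])/K[0,0],(v-K[1,2])/K[1,1]]);s=d.copy()
    for _ in range(30): s=d/(1+k*(s@s))
    R=T[:3,:3];return -R.T@T[:3,3],R.T@np.array([s[0],s[1],1])
def at_z(c,u,v,z):
    o,d=ray(c,u,v);return o+d*(z-o[2])/d[2]
def proj(c,p):
    K=np.array(c["intrinsics"]);T=np.array(c["view"]);q=T[:3,:3]@np.array(p)+T[:3,3]
    s=q[:2]/q[2];s=s*(1+c["k1"]*(s@s));return np.array([K[0,0]*s[0]+K[0,2],K[1,1]*s[1]+K[1,2]])
def tri(cs,ps):
    A=0;b=0
    for c,p in zip(cs,ps):
        o,d=ray(c,*p);d/=np.linalg.norm(d);M=np.eye(3)-np.outer(d,d);A=A+M;b=b+M@o
    return np.linalg.solve(A,b)
def save(n,name,crop=None,f=1):
    im=vision.grab_frame(n)[:,:,::-1]
    np.save(f"pics/{name}.npy",im)
    if crop: x0,y0,x1,y1=crop;im=im[y0:y1,x0:x1]
    cv2.imwrite(f"pics/{name}.png",cv2.resize(im,None,fx=f,fy=f,interpolation=cv2.INTER_CUBIC))
E
python3 - <<'E'
from h import *
for n in("scene","top"):
    save(n,n+"0",None,1.4286); c=vision.get_calibration(n);print(n,np.round(c["intrinsics"],1).tolist(),c["k1"],np.round(ray(c,280,210),3).tolist())
s=bot.sense();print(s["time_s"],s["ee_pos"],s["tcp_rot"],s["force"])
E
```

```text
scene [[526.8, 0.0, 276.6], [0.0, 526.8, 199.0], [0.0, 0.0, 1.0]] -0.15066032862521722 [[-0.5, -0.798, 0.863], [0.666, 0.527, -0.529]]
top [[531.0, 0.0, 285.9], [0.0, 531.0, 215.6], [0.0, 0.0, 1.0]] -0.1996784887990533 [[0.364, 0.012, 1.395], [0.139, -0.005, -0.99]]
0.1 [0.21290964 0.50679874 0.2495118 ] [ 1.97596599e-01  9.80283269e-01 -5.22988174e-04 -1.50139711e-04] [ 0.54072823  0.80615096 -1.10710598]
```

View pics/scene0.png

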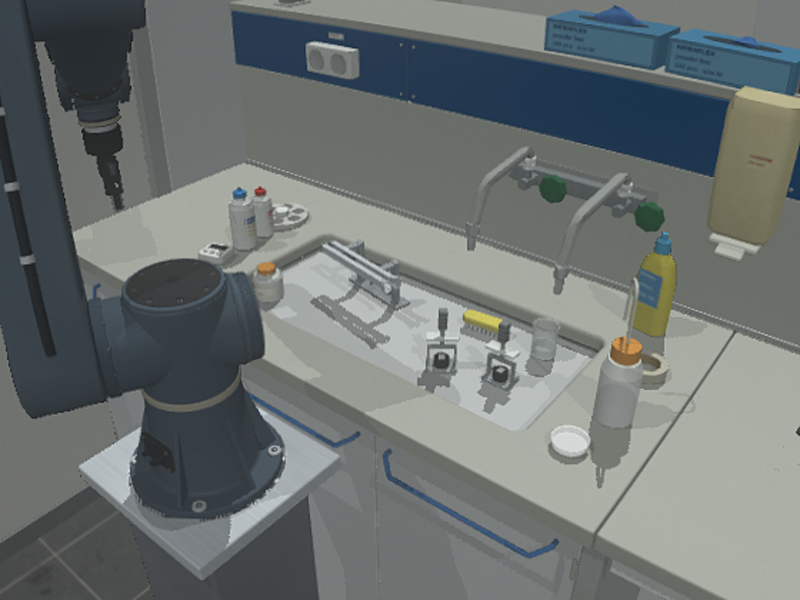

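View pics/top0.png

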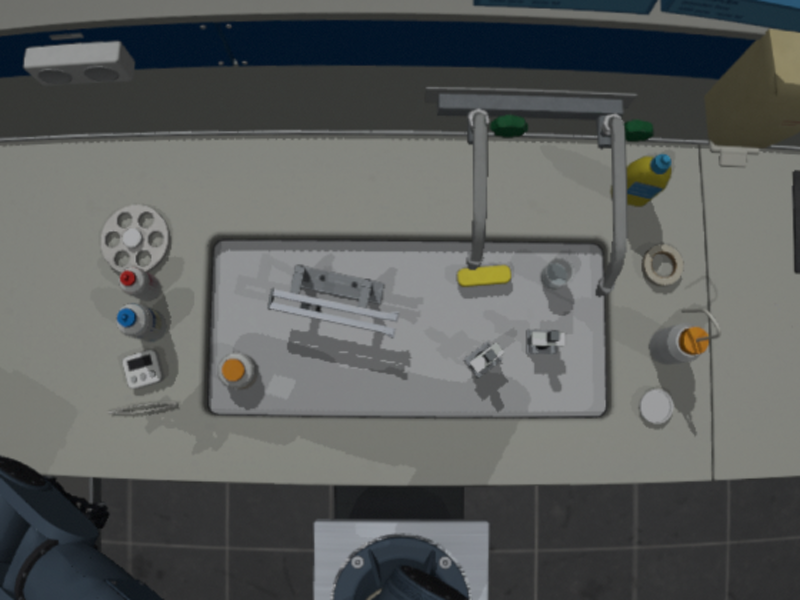

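Top view shows the rail from (270,300) to (398,323), with its posts on the far side, so the mouth must be the right end. The nearer carrier is at (487,358) and its twin at (545,340). The jar is at (235,370), the brush at (485,275) and the beaker at (557,273). Next I'll take close crops of the same frames.

```bash
python3 - <<'E'
from h import *
a=np.load("pics/top0.npy")[185:285,185:405];b=np.load("pics/scene0.npy")[160:285,220:390]
cv2.imwrite("pics/tc.png",cv2.resize(a,None,fx=3.6,fy=3.6,interpolation=cv2.INTER_CUBIC))
cv2.imwrite("pics/sc.png",cv2.resize(b,None,fx=4.6,fy=4.6,interpolation=cv2.INTER_CUBIC))
E
```

```text
(no output)
```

View pics/tc.png

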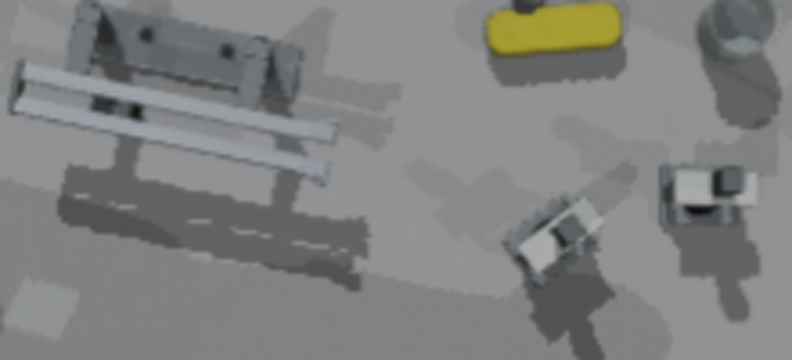

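View pics/sc.png

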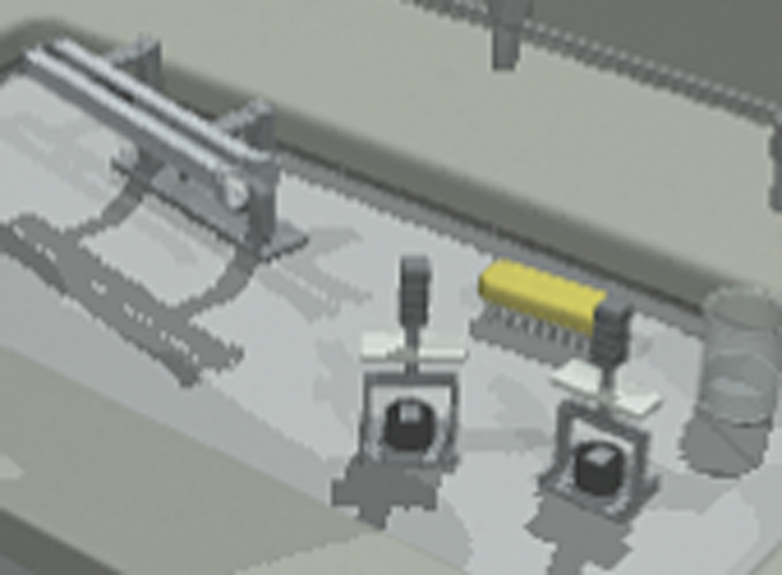

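Crop readings: near carrier grip top at crop-top (570,228) and crop-scene (415,261). The rail slot centreline runs (20,88) to (331,153) in the top crop, with the flared end on the right. Next I triangulate these and check them against the given sizes.

```bash
python3 - <<'E'
from h import *
ct,cs=[vision.get_calibration(n) for n in("top","scene")]
T=lambda x,y:(185+(x+.5)/3.6-.5,185+(y+.5)/3.6-.5); S=lambda x,y:(220+(x+.5)/4.6-.5,160+(y+.5)/4.6-.5)
for nm,a,b in(("grip top",(570,228),(415,261)),("grip2",(728,181),(612,301)),("runner endR",(588,214),(466,352)),("runner endL",(535,255),(362,350)),("rail far tip",(335,130),(272,155)),("rail near tip",(325,175),(240,180)),("rail left far",(24,70),(63,43)),("rail left near",(17,106),(32,57))):
    p=tri([ct,cs],[T(*a),S(*b)]);print(nm,p.round(4),"reproj",(proj(ct,p)-T(*a)).round(1),(proj(cs,p)-S(*b)).round(1))
for zf in(-.16,-.15,-.14,-.13,-.12):
    m=at_z(ct,*T(331,153),zf+.106);e=at_z(ct,*T(20,88),zf+.104);print(zf,m.round(4),e.round(4),np.linalg.norm(e-m).round(4),np.degrees(np.arctan2(*(e-m)[[1,0]])).round(2))
    print("  runner", at_z(ct,*T(590,217),zf+.072).round(4),at_z(ct,*T(532,254),zf+.072).round(4))
E
```

```text
grip top [ 0.4502 -0.1448  0.1276] reproj [-0.2  0.2] [ 0.2 -0. ]
grip2 [ 0.483  -0.2532  0.1275] reproj [ 0.2 -0.1] [-0.2  0. ]
runner endR [ 0.4663 -0.1677  0.0658] reproj [ 0.8 -0.6] [-1.   0.1]
runner endL [ 0.4333 -0.1253  0.068 ] reproj [-1.1  1. ] [ 1.4 -0.2]
rail far tip [0.5172 0.0118 0.1099] reproj [-0.  0.] [ 0. -0.]
rail near tip [0.4885 0.0168 0.1032] reproj [ 0.6 -0.5] [-0.7  0.1]
rail left far [0.5576 0.2256 0.1032] reproj [-0.  0.] [ 0. -0.]
rail left near [0.5325 0.2304 0.1013] reproj [-0.2  0.2] [ 0.2 -0. ]
-0.16 [ 0.5191  0.0146 -0.054 ] [ 0.5675  0.2544 -0.056 ] 0.2447 78.59
  runner [ 0.474  -0.1879 -0.088 ] [ 0.4449 -0.1423 -0.088 ]
-0.15 [ 0.5181  0.0146 -0.044 ] [ 0.5661  0.2528 -0.046 ] 0.243 78.59
  runner [ 0.4733 -0.1865 -0.078 ] [ 0.4444 -0.1412 -0.078 ]
-0.14 [ 0.517   0.0146 -0.034 ] [ 0.5647  0.2511 -0.036 ] 0.2413 78.59
  runner [ 0.4725 -0.1852 -0.068 ] [ 0.4438 -0.1402 -0.068 ]
-0.13 [ 0.5159  0.0146 -0.024 ] [ 0.5633  0.2494 -0.026 ] 0.2396 78.59
  runner [ 0.4718 -0.1838 -0.058 ] [ 0.4433 -0.1391 -0.058 ]
-0.12 [ 0.5148  0.0146 -0.014 ] [ 0.5619  0.2478 -0.016 ] 0.2379 78.59
  runner [ 0.4711 -0.1825 -0.048 ] [ 0.4428 -0.1381 -0.048 ]
```

The grip top comes out at z = 0.128, so the sink floor is z = 0. The rail is about 219 mm over its tips, as it should be. Carrier axis is about (0.450, -0.145), rail mouth tip about (0.503, 0.014), rail direction about 78.6°. Moving over to the carrier.

Request:
{"fn": "send_rows", "kwargs": {
  "gripper": [50,50,50,50,50,50,50,50],
  "linear": [
    [-20,-22,0],
    [-48,-52,0],
    [-75,-81,0],
    [-102,-110,0],
    [-129,-140,0],
    [-156,-169,0],
    [-183,-198,0],
    [-210,-227,0]
  ],
  "spin": [7,14,21,28,35,42,49,56]
}}

```text
time_s: 0.77
ee_pos: [0.3187, 0.2146, 0.2499]
tcp_rot: [0.637, 0.771, -0.0, 0.0]
force: [1.0, 1.5, -1.0]
finger_gap: 0.581
finger_force: 0.0
```

```bash
cat >> h.py <<'E'
from scipy.spatial.transform import Rotation as Ro
def goto(x,y,z,psi):
    s=bot.sense();R=Ro.from_quat(s["tcp_rot"]).as_matrix();d=R.T@(np.array([x,y,z])-s["ee_pos"])*1e3
    now=np.degrees(np.arctan2(R[1,1],R[0,1]));sp=-(psi-now);print("t",s["time_s"],"pos",np.round(s["ee_pos"],4),"psi",now.round(2),"zax",R[:,2].round(4),"F",np.round(s["force"],2),"gap",s["finger_gap"],"q6",round(s["q"][5],2))
    print("shift mm",d.round(1),"spin",sp%360 if abs(sp)>180 else sp)
E
python3 - <<'E'
from h import *
ct,cs=[vision.get_calibration(n) for n in("top","scene")]
for a,b in(((474,264),(472,248)),((607,290),(558,290))): print("spout",tri([ct,cs],[np.array(a)/1.4286,np.array(b)/1.4286]).round(3))
T=lambda x,y:(185+(x+.5)/3.6-.5,185+(y+.5)/3.6-.5)
print("rail",at_z(ct,*T(331,153),.107).round(4),at_z(ct,*T(20,88),.104).round(4))
print("post tops",tri([ct,cs],[T(88,8),(220+150/4.6,160+42/4.6)]),tri([ct,cs],[T(285,50),(220+263/4.6,160+103/4.6)]))
goto(.45,-.145,.25,-52)
E
```

```text
spout [ 0.593 -0.112  0.183]
spout [ 0.548 -0.326  0.191]
rail [0.5019 0.0144 0.107 ] [0.545  0.2277 0.104 ]
post tops [0.60171992 0.18347517 0.09794797] [0.56767595 0.05054657 0.11099539]
t 0.7667 pos [0.3187 0.2146 0.2499] psi 10.89 zax [ 0. -0. -1.] F [ 1.02  1.46 -0.96] gap 0.5807272739787624 q6 0.28
shift mm [-3.78e+02  6.10e+01 -1.00e-01] spin 62.889260189304736
```

Request:
{"fn": "send_rows", "kwargs": {
  "gripper": [50,50,50,50,50,50,50,50],
  "linear": [
    [-40,6,0],
    [-80,12,0],
    [-120,19,0],
    [-160,26,0],
    [-200,32,0],
    [-240,38,0],
    [-275,44,0],
    [-305,49,0]
  ],
  "spin": [7,14,21,28,35,42,49,56]
}}

```text
time_s: 1.43
ee_pos: [0.4263, -0.0757, 0.2499]
tcp_rot: [0.925, 0.381, -0.0, 0.0]
force: [0.7, 0.1, -0.5]
finger_gap: 0.59
finger_force: 0.0
```

```bash
python3 - <<'E'
from h import *
goto(.45,-.145,.25,-52)
c=vision.get_calibration("wrist");np.savez("pics/w1c.npz",**{k:np.array(v) for k,v in c.items()})
save("wrist","w1",None,1.4286)
print(np.round(c["intrinsics"],1).tolist(),c["k1"],ray(c,280,210))
print("pred grip",proj(c,[.4502,-.1448,.128]),"rail tip",proj(c,[.502,.0144,.107]))
E
```

```text
t 1.4333 pos [ 0.4263 -0.0757  0.2499] psi -45.21 zax [-0.e+00 -1.e-04 -1.e+00] F [ 0.72  0.13 -0.49] gap 0.5895457449235066 q6 0.51
shift mm [-32.   65.9  -0.1] spin 6.788914580766104
[[315.9, 0.0, 273.4], [0.0, 315.9, 210.3], [0.0, 0.0, 1.0]] -0.07500123386934243 (array([ 0.48482921, -0.0180119 ,  0.37446483]), array([-0.21125496, -0.23831311, -0.94816266]))
pred grip [350.0130113  244.40888736] rail tip [259.34511268  58.75242767]
```

View pics/w1.png

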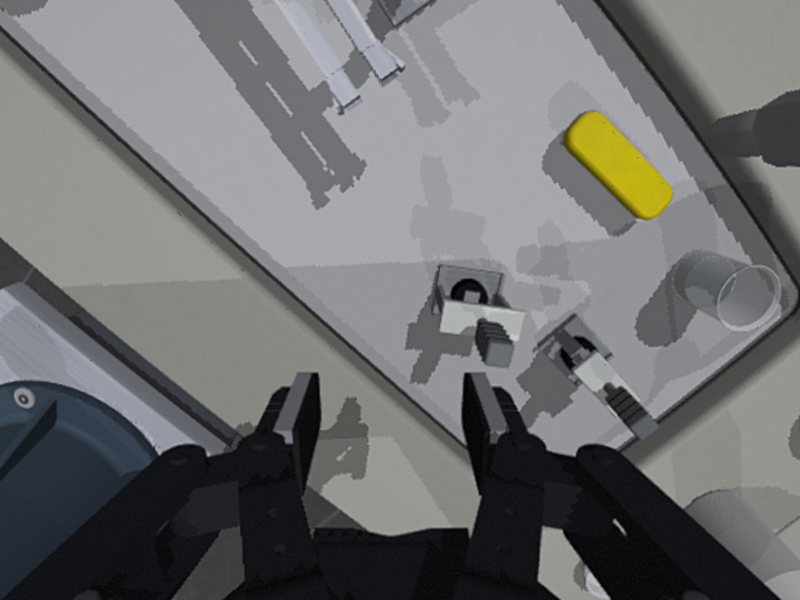

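The wrist view shows the grip top at (498,353) and the rail tips at (348,107) and (400,68). The predictions were (500,349) and (370,84), so they agree. The runner corners are (443,305), (525,312), (522,340) and (440,330).

```bash
python3 - <<'E'
from h import *
c=dict(np.load("pics/w1c.npz"));c["k1"]=float(c["k1"])
P=lambda u,v,z:at_z(c,u/1.4286,v/1.4286,z)
q=[P(*a,.072) for a in((443,305),(525,312),(522,340),(440,330))]
print(np.round(q,4))
for i,j in((0,1),(3,2)): d=q[i]-q[j];print(np.linalg.norm(d),np.degrees(np.arctan2(d[1],d[0])))
print("plate centre",np.mean(q,0),"grip",P(498,353,.128))
print("tips",P(348,107,.108),P(400,68,.108),"mid",P(374,87,.107))
goto(.4505,-.145,.25,-53)
E
```

```text
[[ 0.4363 -0.1184  0.072 ]
 [ 0.4742 -0.1643  0.072 ]
 [ 0.4586 -0.1796  0.072 ]
 [ 0.4216 -0.1308  0.072 ]]
0.05954376182247052 129.52994136856435
0.06120186479232685 127.11559306726805
plate centre [ 0.44765382 -0.14829851  0.072     ] grip [ 0.44767625 -0.14585018  0.128     ]
tips [0.48466533 0.01484787 0.108     ] [0.51896889 0.00857357 0.108     ] mid [0.50220943 0.01193446 0.107     ]
t 1.4833 pos [ 0.428  -0.0788  0.25  ] psi -45.78 zax [ 0.0012 -0.0016 -1.    ] F [-1.09 -1.36 -0.08] gap 0.5865167162502158 q6 0.51
shift mm [-30.1  63.1   0.2] spin 7.216911195984565
```

Request:
{"fn": "send_rows", "kwargs": {
  "gripper": [50,50,50,50,50,50],
  "linear": [
    [-15,32,0],
    [-30,64,20],
    [-31,65,50],
    [-31,65,60],
    [-31,65,60],
    [-31,65,60]
  ],
  "spin": [4,7,7,7,7,7]
}}

```text
time_s: 1.98
ee_pos: [0.4501, -0.1403, 0.1903]
tcp_rot: [0.945, 0.328, -0.0, -0.0]
force: [0.2, 0.6, 1.2]
finger_gap: 0.585
finger_force: 0.0
```

```bash
python3 - <<'E'
from h import *
goto(.449,-.1455,.112,-52)
E
```

```text
t 1.9833 pos [ 0.4501 -0.1403  0.1903] psi -51.74 zax [-1.e-03  6.e-04 -1.e+00] F [0.19 0.62 1.17] gap 0.5854165864664338 q6 0.5
shift mm [-4.   3.5 78.3] spin 0.2642820619784487
```

Request:
{"fn": "send_rows", "kwargs": {
  "gripper": [50,50,50,50,50,40,30,24],
  "linear": [
    [-4,3.5,30],
    [-4,3.5,60],
    [-4,3.5,75],
    [-4,3.5,78],
    [-4,3.5,78],
    [-4,3.5,78],
    [-4,3.5,78],
    [-4,3.5,78]
  ],
  "spin": [0,0,0,0,0,0,0,0],
  "force": 40
}}

```text
time_s: 2.65
ee_pos: [0.4501, -0.1464, 0.1133]
tcp_rot: [0.945, 0.327, 0.001, 0.001]
force: [1.0, 0.3, 0.2]
finger_gap: 0.276
finger_force: 0.0
```

Request:
{"fn": "send_rows", "kwargs": {
  "gripper": [18,12,10,10,10,10],
  "linear": [
    [0,0,0],
    [0,0,0],
    [0,0,0],
    [0,0,0],
    [0,0,0],
    [0,0,0]
  ],
  "spin": [0,0,0,0,0,0]
}}

```text
time_s: 3.15
ee_pos: [0.4496, -0.1463, 0.1128]
tcp_rot: [0.945, 0.327, 0.0, 0.0]
force: [-1.9, 1.1, 7.5]
finger_gap: 0.18
finger_force: 41.0
```

```bash
python3 - <<'E'
from h import *
goto(.449,-.1455,.112,-52);print(bot.sense()["finger_force"])
E
```

```text
t 3.15 pos [ 0.4496 -0.1463  0.1128] psi -51.79 zax [ 7.e-04 -2.e-04 -1.e+00] F [-1.86  1.06  7.47] gap 0.1795304200509164 q6 0.49
shift mm [ 0.  -1.   0.8] spin 0.21196635327973468
41.01064145565033
```

Gripped at 15.3 mm, near the 16 mm grip. I'll lift, move clear of the twin and spout, and spin so the camera stays on the robot's side.

Request:
{"fn": "send_rows", "kwargs": {
  "gripper": [10,10,10,10,10,10,10,10],
  "linear": [
    [0,0,-8],
    [0,0,-20],
    [0,0,-35],
    [13,-10,-50],
    [30,-23,-55],
    [47,-36,-55],
    [60,-46,-55],
    [65,-50,-55]
  ],
  "spin": [0,0,0,0,-3,-8,-14,-20]
}}

```text
time_s: 3.82
ee_pos: [0.4698, -0.0651, 0.1677]
tcp_rot: [0.872, 0.489, 0.0, 0.0]
force: [-0.2, -0.5, -2.3]
finger_gap: 0.182
finger_force: 39.5
```

Request:
{"fn": "send_rows", "kwargs": {
  "gripper": [10,10,10,10,10,10,10,10],
  "linear": [
    [0,0,0],
    [0,0,0],
    [0,0,0],
    [0,0,0],
    [0,0,0],
    [0,0,0],
    [0,0,0],
    [0,0,0]
  ],
  "spin": [-7,-14,-21,-28,-35,-42,-49,-56]
}}

```text
time_s: 4.48
ee_pos: [0.4694, -0.0667, 0.1674]
tcp_rot: [0.541, 0.841, -0.0, -0.0]
force: [0.4, 0.5, -1.5]
finger_gap: 0.179
finger_force: 39.6
```

Request:
{"fn": "send_rows", "kwargs": {
  "gripper": [10,10,10,10,10,10,10,10],
  "linear": [
    [0,0,0],
    [0,0,0],
    [0,0,0],
    [0,0,0],
    [0,0,0],
    [0,0,0],
    [0,0,0],
    [0,0,0]
  ],
  "spin": [-7,-14,-21,-28,-35,-42,-49,-54]
}}

```text
time_s: 5.15
ee_pos: [0.4694, -0.0668, 0.1674]
tcp_rot: [0.1, 0.995, -0.0, -0.0]
force: [-0.1, 0.3, -1.4]
finger_gap: 0.184
finger_force: 39.6
```

```bash
python3 - <<'E'
from h import *
r=np.radians(78.7);m=np.array([.502,.0135])+.019*np.array([np.cos(r),np.sin(r)]);p=m-.08*np.array([np.cos(r),np.sin(r)]);print("mouth",m,p)
goto(*p,.1393,78.7)
c=vision.get_calibration("wrist");np.savez("pics/w2c.npz",**{k:np.array(v) for k,v in c.items()})
save("wrist","w2",None,1.4286)
e=m+.2*np.array([np.cos(r),np.sin(r)]);print("pred tip",proj(c,[.502,.0135,.107])*1.4286,"end",proj(c,[*e,.104])*1.4286,"mouth",proj(c,[*m,.104])*1.4286)
E
```

```text
mouth [0.50572298 0.03213168] [ 0.49004729 -0.04631749]
t 5.15 pos [ 0.4694 -0.0668  0.1674] psi 78.58 zax [-1.e-04 -0.e+00 -1.e+00] F [-0.07  0.27 -1.4 ] gap 0.18372734277841582 q6 -1.61
shift mm [-16.2  24.1  28.1] spin -0.12224409410532644
pred tip [574.41124607 372.51903162] end [942.8017813 357.9532537] mouth [611.10359629 368.98795215]
```

View pics/w2.png

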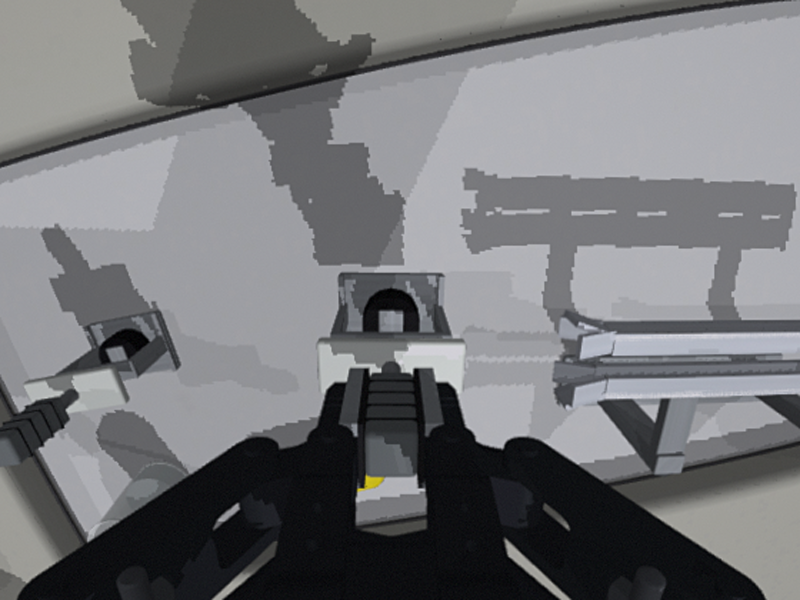

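The wrist view shows the carrier held upright, with its plate at (318-465, 340-385). The rail mouth is at (560-605, 315-405) and the slot near row 360. I'll zoom in there to fix the slot's centre.

```bash
python3 - <<'E'
from h import *
a=np.load("pics/w2.npy")[205:305,385:555]
cv2.imwrite("pics/w2r.png",cv2.resize(a,None,fx=4.7,fy=4.7,interpolation=cv2.INTER_CUBIC))
E
```

```text
(no output)
```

View pics/w2r.png

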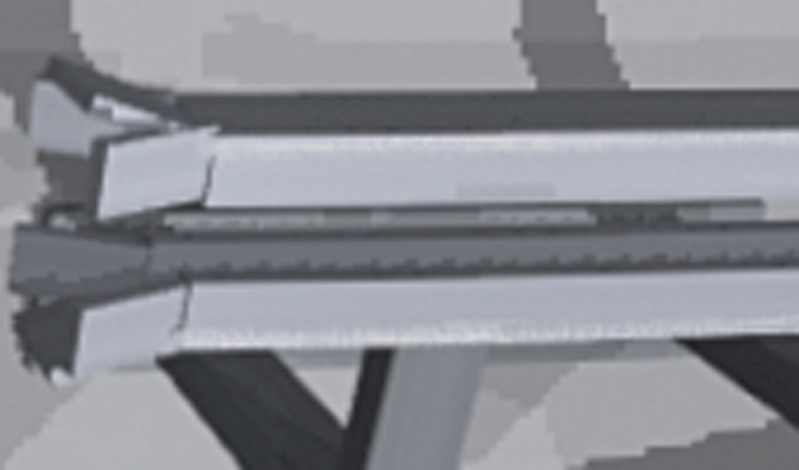

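```bash
python3 - <<'E'
from h import *
c=dict(np.load("pics/w2c.npz"));c["k1"]=float(c["k1"])
P=lambda X,Y,z:at_z(c,385+(X+.5)/4.7-.5,205+(Y+.5)/4.7-.5,z)
m=P(199,244,.104);f=P(790,232.7,.104);d=f-m
print(m,f,np.degrees(np.arctan2(d[1],d[0])))
for a,b in(((213,130),(188,350)),((213,207),(188,282)),((790,131),(790,335)),((790,198),(790,267))):
    p,q=P(*a,.104),P(*b,.104);print(p.round(4),q.round(4),np.linalg.norm(p-q))
# same camera: carrier plate corners/grip check, plate top at 0.1674-0.1128+.072
z=.1674-.1128
q=[at_z(c,u/1.4286,v/1.4286,z+.072) for u,v in((318,340),(465,340))];print("plate near edge",np.round(q,4),q[1]-q[0])
dd=(q[1]-q[0]);print(np.linalg.norm(dd),np.degrees(np.arctan2(dd[1],dd[0])),"mid",(q[0]+q[1])/2)
n=np.array([-np.cos(np.radians(11.3)),np.sin(np.radians(11.3))])*.012
print("expected near edge mid",np.array([.4694,-.0668])+n)
g=[at_z(c,u/1.4286,v/1.4286,z+.128) for u,v in((362,420),(417,420))];print("grip",np.round(g,4))
E
```

```text
[0.50425618 0.03161737 0.104     ] [0.52305026 0.124273   0.104     ] 78.5338017605874
[0.4868 0.0343 0.104 ] [0.5215 0.0294 0.104 ] 0.03510966506574676
[0.4988 0.0339 0.104 ] [0.5101 0.0298 0.104 ] 0.012054451136176777
[0.5057 0.1224 0.104 ] [0.5416 0.1265 0.104 ] 0.03609897925634
[0.517  0.1236 0.104 ] [0.5291 0.125  0.104 ] 0.012190549887120039
plate near edge [[ 0.4546 -0.0934  0.1266]
 [ 0.4663 -0.0359  0.1266]] [0.0117093  0.05749945 0.        ]
0.058679591676325034 78.48956900756103 mid [ 0.46043489 -0.0646153   0.1266    ]
expected near edge mid [ 0.45763262 -0.06444865]
grip [[ 0.459  -0.0729  0.1826]
 [ 0.4621 -0.0577  0.1826]]
```

```bash
python3 - <<'E'
from h import *
a=np.load("pics/w2.npy")[180:345,215:335]
cv2.imwrite("pics/w2g.png",cv2.resize(a,None,fx=3.6,fy=3.6,interpolation=cv2.INTER_CUBIC))
E
```

```text
(no output)
```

View pics/w2g.png

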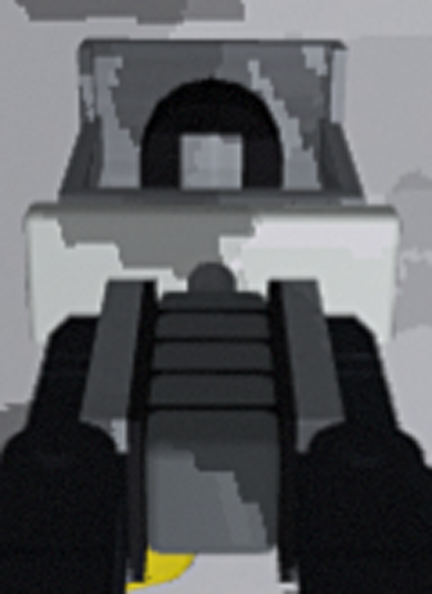

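```bash
python3 - <<'E'
from h import *
c=dict(np.load("pics/w2c.npz"));c["k1"]=float(c["k1"])
P=lambda X,Y,z:at_z(c,215+(X+.5)/3.6-.5,180+(Y+.5)/3.6-.5,z)
z=.1674-.1128;r=np.radians(78.55);y=np.array([np.cos(r),np.sin(r)]);x=np.array([y[1],-y[0]])
t=np.array([.4694,-.0668])
for n,p,zz in(("plate bottom near L",(25,205),.066),("R",(400,208),.066),("grip near",(211,410),.128),("grip far",(211,553),.128),("grip L",(148,480),.128),("grip R",(276,480),.128),("cage base near L",(82,42),0),("cage near R",(345,42),0)):
    d=P(*p,z+zz)[:2]-t;print(n,"tool-rel x,y mm",(1e3*d@x).round(1),(1e3*d@y).round(1))
m=np.array([.5043,.0316]);goto(*(m-.08*y),.1393,78.55);print(m-.08*y)
E
```

```text
plate bottom near L tool-rel x,y mm -7.5 -30.6
R tool-rel x,y mm -7.0 30.9
grip near tool-rel x,y mm -9.2 -0.0
grip far tool-rel x,y mm 10.6 -0.0
grip L tool-rel x,y mm 0.2 -7.3
grip R tool-rel x,y mm 0.2 7.4
cage base near L tool-rel x,y mm -17.4 -28.1
cage near R tool-rel x,y mm -17.4 28.8
t 5.2 pos [ 0.4694 -0.0667  0.1674] psi 78.83 zax [-1.e-04  0.e+00 -1.e+00] F [-0.07  0.22 -3.09] gap 0.18020781480040174 q6 -1.62
shift mm [-14.8  23.3  28.1] spin 0.2795849933092853
[ 0.48841898 -0.04680787]
```

Readings of the plate against the TCP suggest it sits about +3 mm (rail x) off the tool. I'll lower it to rail height just in front of the mouth, then measure plate against rail directly in one picture.

Request:
{"fn": "send_rows", "kwargs": {
  "gripper": [10,10,10,10,10,10,10],
  "linear": [
    [-4,8,5],
    [-8,16,12],
    [-12,23,20],
    [-12,23,26],
    [-12,23,28],
    [-12,23,28],
    [-12,23,28]
  ],
  "spin": [0,0,0,0,0,0,0]
}}

```text
time_s: 5.78
ee_pos: [0.4858, -0.0467, 0.1388]
tcp_rot: [0.103, 0.995, -0.0, -0.0]
force: [0.8, -1.1, -1.8]
finger_gap: 0.181
finger_force: 39.5
```

```bash
python3 - <<'E'
from h import *
r=np.radians(78.55);y=np.array([np.cos(r),np.sin(r)]);x=np.array([y[1],-y[0]])
goto(*(np.array([.5043,.0316])-.08*y-.003*x),.1393,78.55)
c=vision.get_calibration("wrist");np.savez("pics/w3c.npz",**{k:np.array(v) for k,v in c.items()})
save("wrist","w3",(215,180,435,330),3.6)
E
```

```text
t 5.7833 pos [ 0.4858 -0.0467  0.1388] psi 78.19 zax [-6.e-04  0.e+00 -1.e+00] F [ 0.77 -1.13 -1.79] gap 0.18138064113301725 q6 -1.56
shift mm [ 0.4  0.4 -0.5] spin -0.3605051226559226
```

View pics/w3.png

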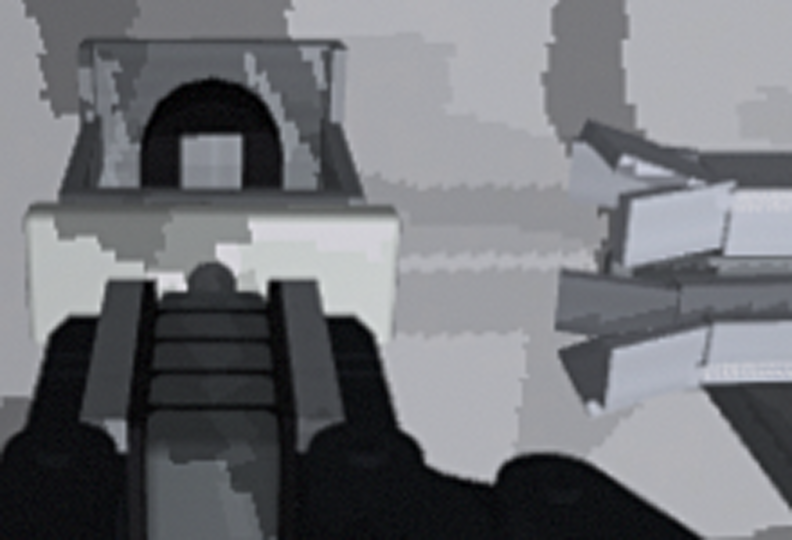

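```bash
python3 - <<'E'
from h import *
c=dict(np.load("pics/w3c.npz"));c["k1"]=float(c["k1"])
P=lambda X,Y,z:at_z(c,215+(X+.5)/3.6-.5,180+(Y+.5)/3.6-.5,z)
z=.1388-.1128;r=np.radians(78.5);y=np.array([np.cos(r),np.sin(r)]);x=np.array([y[1],-y[0]])
t=np.array([.4858,-.0467])
for n,p,zz in(("plate bot near L",(25,205),z+.066),("R",(400,208),z+.066),("top near?",(212,222),z+.072),("plate far top L",(33,340),z+.072),("R",(393,338),z+.072),("stem near @72",(211,293),z+.072),("stem near base row 265?",(211,265),z+.072),("lip near outer",(735,185),.104),("near slot",(722,256),.104),("far slot",(713,322),.104),("far outer",(703,384),.104)):
    d=P(*p,zz)[:2]-t;print(n,"tool-rel x,y mm",(1e3*d@x).round(1),(1e3*d@y).round(1))
E
```

```text
plate bot near L tool-rel x,y mm -7.7 -30.6
R tool-rel x,y mm -6.8 30.8
top near? tool-rel x,y mm -7.2 0.0
plate far top L tool-rel x,y mm 13.9 -29.7
R tool-rel x,y mm 14.0 29.8
stem near @72 tool-rel x,y mm 5.4 -0.2
stem near base row 265? tool-rel x,y mm 0.3 -0.2
lip near outer tool-rel x,y mm -15.2 80.4
near slot tool-rel x,y mm -3.2 80.1
far slot tool-rel x,y mm 8.5 80.3
far outer tool-rel x,y mm 20.0 80.3
```

In the same picture, the plate and stem centre is +4.3 mm and the slot +2.6 mm from the tool. So I shift -1.7 mm in rail x (tool x +1.7) and move slowly up to the throat.

Request:
{"fn": "send_rows", "kwargs": {
  "gripper": [10,10,10,10,10,10,10,10],
  "linear": [
    [1.7,5,0],
    [1.7,12,0],
    [1.7,20,0],
    [1.7,28,0],
    [1.7,34,0],
    [1.7,40,0],
    [1.7,45,0],
    [1.7,48,0]
  ],
  "spin": [0,0,0,0,0,0,0,0]
}}

```text
time_s: 6.5
ee_pos: [0.4942, 0.0014, 0.139]
tcp_rot: [0.102, 0.995, 0.0, 0.0]
force: [-0.1, 0.3, -1.5]
finger_gap: 0.179
finger_force: 39.5
```

Request:
{"fn": "send_rows", "kwargs": {
  "gripper": [10,10,10,10,10,10,10,10],
  "linear": [
    [0,1,0],
    [0,2,0],
    [0,3,0],
    [0,4,0],
    [0,5,0],
    [0,6,0],
    [0,7,0],
    [0,8,0]
  ],
  "spin": [0,0,0,0,0,0,0,0]
}}

```text
time_s: 7.17
ee_pos: [0.4957, 0.0085, 0.139]
tcp_rot: [0.103, 0.995, -0.0, -0.0]
force: [0.1, 0.6, -1.5]
finger_gap: 0.183
finger_force: 39.5
```

```bash
cat >> h.py <<'E'
def rail():
    r=np.radians(78.5);y=np.array([np.cos(r),np.sin(r),0]);x=np.array([y[1],-y[0],0])
    s=bot.sense();d=np.array(s["ee_pos"])-[.5043,.0316,0];F=np.array(s["force"])
    print("t",round(s["time_s"],2),"TCP rail x,y,z mm",(1e3*d@x).round(2),(1e3*d@y).round(2),(1e3*d[2]).round(2),"F x,y,z",(F@x).round(2),(F@y).round(2),F[2].round(2),"torque",np.round(s["ft_torque"],2))
E
python3 -c "
from h import *
rail()"
```

```text
t 7.17 TCP rail x,y,z mm -3.78 -24.34 138.99 F x,y,z -0.05 0.65 -1.47 torque [0.05 0.02 0.01]
```

Request:
{"fn": "send_rows", "kwargs": {
  "gripper": [10,10,10,10,10,10,10,10],
  "linear": [
    [0,1.5,0],
    [0,3,0],
    [0,4.5,0],
    [0,6,0],
    [0,7.5,0],
    [0,9,0],
    [0,10.5,0],
    [0,12,0]
  ],
  "spin": [0,0,0,0,0,0,0,0]
}}

```text
time_s: 7.83
ee_pos: [0.4982, 0.0204, 0.139]
tcp_rot: [0.103, 0.995, 0.0, -0.0]
force: [-0.1, -0.4, -3.4]
finger_gap: 0.178
finger_force: 39.5
```

Request:
{"fn": "send_rows", "kwargs": {
  "gripper": [10,10,10,10,10,10,10,10],
  "linear": [
    [0,1.5,0],
    [0,3,0],
    [0,4.5,0],
    [0,6,0],
    [0,7.5,0],
    [0,9,0],
    [0,10.5,0],
    [0,12,0]
  ],
  "spin": [0,0,0,0,0,0,0,0]
}}

```text
time_s: 8.5
ee_pos: [0.5007, 0.0321, 0.139]
tcp_rot: [0.103, 0.995, -0.0, 0.0]
force: [0.2, 0.4, -3.3]
finger_gap: 0.185
finger_force: 39.5
```

```bash
python3 -c "
from h import *
rail()"
```

```text
t 8.5 TCP rail x,y,z mm -3.64 -0.22 139.0 F x,y,z 0.14 0.39 -3.28 torque [-0.03  0.03 -0.02]
```

Request:
{"fn": "send_rows", "kwargs": {
  "gripper": [10,10,10,10,10,10,10,10],
  "linear": [
    [0,2,0],
    [0,5,0],
    [0,8,0],
    [0,11,0],
    [0,14,0],
    [0,17,0],
    [0,20,0],
    [0,22,0]
  ],
  "spin": [0,0,0,0,0,0,0,0]
}}

```text
time_s: 9.17
ee_pos: [0.5052, 0.0539, 0.139]
tcp_rot: [0.103, 0.995, 0.0, 0.0]
force: [-0.1, -0.1, -2.1]
finger_gap: 0.183
finger_force: 39.5
```

Request:
{"fn": "send_rows", "kwargs": {
  "gripper": [10,10,10,10,10,10,10,10],
  "linear": [
    [0,2,0],
    [0,5,0],
    [0,8,0],
    [0,11,0],
    [0,14,0],
    [0,17,0],
    [0,20,0],
    [0,22,0]
  ],
  "spin": [0,0,0,0,0,0,0,0]
}}

```text
time_s: 9.83
ee_pos: [0.5097, 0.0754, 0.139]
tcp_rot: [0.103, 0.995, 0.0, 0.0]
force: [0.4, 0.4, -1.9]
finger_gap: 0.18
finger_force: 39.5
```

```bash
python3 -c "
from h import *
rail()"
```

```text
t 9.83 TCP rail x,y,z mm -3.43 44.0 138.99 F x,y,z 0.29 0.48 -1.94 torque [-0.01 -0.02 -0.01]
```

Request:
{"fn": "send_rows", "kwargs": {
  "gripper": [10,10,10,10,10,10,10,10],
  "linear": [
    [0,1.5,0],
    [0,3,0],
    [0,5,0],
    [0,7,0],
    [0,8.5,0],
    [0,9.5,0],
    [0,10.5,0],
    [0,11.5,0]
  ],
  "spin": [0,0,0,0,0,0,0,0]
}}

```text
time_s: 10.5
ee_pos: [0.512, 0.0864, 0.139]
tcp_rot: [0.103, 0.995, -0.0, -0.0]
force: [-1.1, -0.1, -2.0]
finger_gap: 0.184
finger_force: 39.5
```

Request:
{"fn": "send_rows", "kwargs": {
  "gripper": [10,10,10,10,10,10,10,10],
  "linear": [
    [0,0.5,0],
    [0,1,0],
    [0,1.5,0],
    [0,2,0],
    [0,2.5,0],
    [0,3,0],
    [0,3.5,0],
    [0,3.5,0]
  ],
  "spin": [0,0,0,0,0,0,0,0]
}}

```text
time_s: 11.17
ee_pos: [0.5127, 0.0898, 0.139]
tcp_rot: [0.103, 0.995, -0.0, -0.0]
force: [0.2, -0.2, -2.6]
finger_gap: 0.179
finger_force: 39.5
```

Request:
{"fn": "send_rows", "kwargs": {
  "gripper": [10,10,10,10,10,10,10,10],
  "linear": [
    [0,0.5,0],
    [0,1,0],
    [0,1.5,0],
    [0,2,0],
    [0,2.5,0],
    [0,3,0],
    [0,3.5,0],
    [0,3.5,0]
  ],
  "spin": [0,0,0,0,0,0,0,0]
}}

```text
time_s: 11.83
ee_pos: [0.5134, 0.0932, 0.139]
tcp_rot: [0.103, 0.995, -0.0, -0.0]
force: [-0.2, 0.4, -2.0]
finger_gap: 0.179
finger_force: 39.5
```

Request:
{"fn": "send_rows", "kwargs": {
  "gripper": [10,10,10,10,10,10,10,10],
  "linear": [
    [0,0.5,0],
    [0,1,0],
    [0,1.5,0],
    [0,2,0],
    [0,2.5,0],
    [0,3,0],
    [0,3.5,0],
    [0,3.5,0]
  ],
  "spin": [0,0,0,0,0,0,0,0]
}}

```text
time_s: 12.5
ee_pos: [0.5142, 0.0967, 0.139]
tcp_rot: [0.103, 0.995, 0.0, 0.0]
force: [0.1, -0.0, -2.8]
finger_gap: 0.182
finger_force: 39.5
```

Request:
{"fn": "send_rows", "kwargs": {
  "gripper": [10,10,10,10,10,10,10,10],
  "linear": [
    [0,0.5,0],
    [0,1,0],
    [0,1.5,0],
    [0,2,0],
    [0,2.5,0],
    [0,3,0],
    [0,3.5,0],
    [0,3.5,0]
  ],
  "spin": [0,0,0,0,0,0,0,0]
}}

```text
time_s: 13.17
ee_pos: [0.5149, 0.1001, 0.139]
tcp_rot: [0.103, 0.995, 0.0, 0.0]
force: [-0.7, -0.2, -1.9]
finger_gap: 0.183
finger_force: 39.5
```

Request:
{"fn": "send_rows", "kwargs": {
  "gripper": [10,10,10,10,10,10,10,10],
  "linear": [
    [0,0.5,0],
    [0,1,0],
    [0,1.5,0],
    [0,2,0],
    [0,2.5,0],
    [0,3,0],
    [0,3.5,0],
    [0,3.5,0]
  ],
  "spin": [0,0,0,0,0,0,0,0]
}}

```text
time_s: 13.83
ee_pos: [0.5156, 0.1035, 0.139]
tcp_rot: [0.103, 0.995, 0.0, 0.0]
force: [0.2, -0.1, -2.2]
finger_gap: 0.178
finger_force: 39.5
```

Request:
{"fn": "send_rows", "kwargs": {
  "gripper": [10,10,10,10,10,10,10,10],
  "linear": [
    [0,0.5,0],
    [0,1,0],
    [0,1.5,0],
    [0,2,0],
    [0,2.5,0],
    [0,3,0],
    [0,3.5,0],
    [0,3.5,0]
  ],
  "spin": [0,0,0,0,0,0,0,0]
}}

```text
time_s: 14.5
ee_pos: [0.5163, 0.1069, 0.139]
tcp_rot: [0.103, 0.995, 0.0, 0.0]
force: [-0.2, -0.4, -2.2]
finger_gap: 0.18
finger_force: 39.5
```

Request:
{"fn": "send_rows", "kwargs": {
  "gripper": [10,10,10,10,10,10,10,10],
  "linear": [
    [0,0.5,0],
    [0,1,0],
    [0,1.5,0],
    [0,2,0],
    [0,2.5,0],
    [0,3,0],
    [0,3.5,0],
    [0,3.5,0]
  ],
  "spin": [0,0,0,0,0,0,0,0]
}}

```text
time_s: 15.17
ee_pos: [0.517, 0.1103, 0.139]
tcp_rot: [0.103, 0.995, 0.0, 0.0]
force: [0.4, 0.2, -2.7]
finger_gap: 0.179
finger_force: 39.5
```

Request:
{"fn": "send_rows", "kwargs": {
  "gripper": [10,10,10,10,10,10,10,10],
  "linear": [
    [0,0.5,0],
    [0,1,0],
    [0,1.5,0],
    [0,2,0],
    [0,2.5,0],
    [0,3,0],
    [0,3.5,0],
    [0,3.5,0]
  ],
  "spin": [0,0,0,0,0,0,0,0]
}}

```text
time_s: 15.83
ee_pos: [0.5177, 0.1138, 0.139]
tcp_rot: [0.103, 0.995, 0.0, 0.0]
force: [-0.2, 0.5, -2.6]
finger_gap: 0.184
finger_force: 39.5
```

Request:
{"fn": "send_rows", "kwargs": {
  "gripper": [10,10,10,10,10,10,10,10],
  "linear": [
    [0,0.5,0],
    [0,1,0],
    [0,1.5,0],
    [0,2,0],
    [0,2.5,0],
    [0,3,0],
    [0,3.5,0],
    [0,3.5,0]
  ],
  "spin": [0,0,0,0,0,0,0,0]
}}

```text
time_s: 16.5
ee_pos: [0.5183, 0.117, 0.1389]
tcp_rot: [0.103, 0.995, -0.0, -0.0]
force: [-1.4, -3.2, -2.0]
finger_gap: 0.182
finger_force: 39.6
```

Contact: about 3.4 N along the rail. I press about 1.2 mm more and hold.

Request:
{"fn": "send_rows", "kwargs": {
  "gripper": [10,10,10,10,10,10,10,10],
  "linear": [
    [0,0.4,0],
    [0,0.8,0],
    [0,1.2,0],
    [0,1.2,0],
    [0,1.2,0],
    [0,1.2,0],
    [0,1.2,0],
    [0,1.2,0]
  ],
  "spin": [0,0,0,0,0,0,0,0]
}}

```text
time_s: 17.17
ee_pos: [0.5186, 0.118, 0.1389]
tcp_rot: [0.103, 0.995, -0.0, -0.0]
force: [-0.6, -5.2, -1.6]
finger_gap: 0.178
finger_force: 39.6
```

Request:
{"fn": "send_rows", "kwargs": {
  "gripper": [10,10,10,10,10,10,10,10],
  "linear": [
    [0,0.3,0],
    [0,0.3,0],
    [0,0.3,0],
    [0,0,0],
    [0,-0.6,0],
    [0,-1.2,0],
    [0,-1.8,0],
    [0,-1.8,0]
  ],
  "spin": [0,0,0,0,0,0,0,0]
}}

```text
time_s: 17.83
ee_pos: [0.5182, 0.1166, 0.139]
tcp_rot: [0.103, 0.995, 0.0, -0.0]
force: [-1.0, -3.2, -2.5]
finger_gap: 0.18
finger_force: 39.7
```

Request:
{"fn": "send_rows", "kwargs": {
  "gripper": [10,10,10,10,10,10],
  "linear": [
    [0,0,0.3],
    [0,0,0.6],
    [0,0,0.9],
    [0,0,0.9],
    [0,0,0.9],
    [0,0,0.9]
  ],
  "spin": [0,0,0,0,0,0]
}}

```text
time_s: 18.33
ee_pos: [0.5183, 0.1166, 0.1381]
tcp_rot: [0.103, 0.995, -0.0, -0.0]
force: [-0.8, -3.1, -3.4]
finger_gap: 0.182
finger_force: 39.7
```

```bash
python3 -c "
from h import *
rail()"
```

```text
t 18.33 TCP rail x,y,z mm -3.23 86.04 138.06 F x,y,z -0.17 -3.24 -3.38 torque [-0.56  0.07  0.01]
```

Request:
{"fn": "send_rows", "kwargs": {
  "gripper": [10,10,10,10,10,10,10,10],
  "linear": [
    [0,-0.4,0],
    [0,-0.8,0],
    [0,-1.2,0],
    [0,-1.2,0.3],
    [0,-1.2,0.6],
    [0,-1.2,0.6],
    [0,-1.2,0.6],
    [0,-1.2,0.6]
  ],
  "spin": [0,0,0,0,0,0,0,0]
}}

```text
time_s: 19.0
ee_pos: [0.5183, 0.1154, 0.1378]
tcp_rot: [0.103, 0.995, 0.0, 0.0]
force: [-0.3, -0.4, 3.0]
finger_gap: 0.181
finger_force: 40.4
```

```bash
python3 -c "
from h import *
rail()
save('wrist','w4',None,1.4286)"
```

```text
t 19.0 TCP rail x,y,z mm -2.97 84.94 137.79 F x,y,z -0.22 -0.43 3.0 torque [-0.06  0.12 -0.  ]
```

View pics/w4.png

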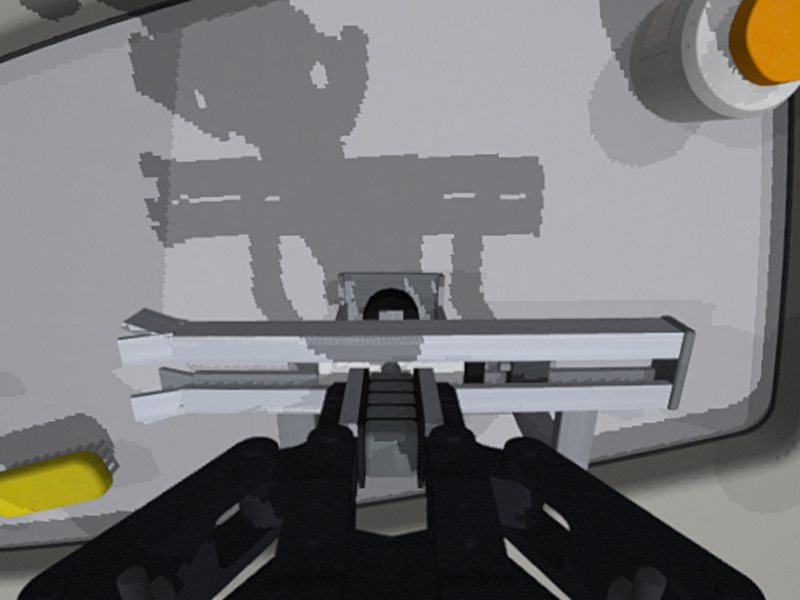

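The carrier's plate sits in the channel with the stem in the slot, and the dark buffer is just beyond it at (465-510, 370). It rests on the lips (Fz +3) with light contact, so I release and retreat straight up.

Request:
{"fn": "send_rows", "kwargs": {
  "gripper": [16,18,22,28,36,44,44,44],
  "linear": [
    [0,0,0],
    [0,0,0],
    [0,0,0],
    [0,0,0],
    [0,0,0],
    [0,0,0],
    [0,0,0],
    [0,0,0]
  ],
  "spin": [0,0,0,0,0,0,0,0]
}}

```text
time_s: 19.72
ee_pos: [0.518, 0.1154, 0.1375]
tcp_rot: [0.103, 0.995, 0.0, -0.0]
force: [-0.6, -0.0, -0.3]
finger_gap: 0.513
finger_force: 0.0
```

Request:
{"fn": "send_rows", "kwargs": {
  "gripper": [44,44,44,44,44,44,44,44],
  "linear": [
    [0,0,-8],
    [0,0,-20],
    [0,0,-35],
    [0,0,-50],
    [0,0,-65],
    [0,0,-80],
    [0,0,-80],
    [0,0,-80]
  ],
  "spin": [0,0,0,0,0,0,0,0]
}}

```text
time_s: 20.38
ee_pos: [0.5183, 0.1154, 0.2182]
tcp_rot: [0.103, 0.995, 0.0, 0.001]
force: [-0.5, 0.7, 0.3]
finger_gap: 0.512
finger_force: 0.0
```

```bash
python3 -c "
from h import *
rail()
save('wrist','w5',None,1.4286)"
```

```text
t 20.38 TCP rail x,y,z mm -3.01 84.93 218.18 F x,y,z -0.62 0.58 0.32 torque [-0.01 -0.04  0.01]
```

View pics/w5.png

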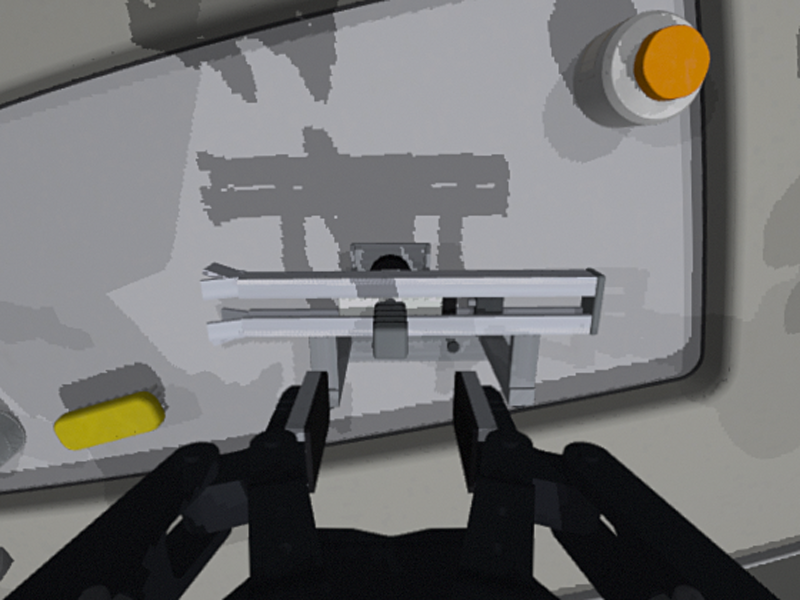

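The carrier hangs upright in the slot. Its plate spans (338-442, row 303) and the buffer begins right at 442, so they touch. The gripper is clear and the bystanders look undisturbed. Handing in.

```bash
python3 -c "
from h import *
print(bot.job_done())"
```

```text
the job is handed in; nothing more can be done
None
```

The job is handed in at about 20 s on the robot's clock: the carrier was pressed against the buffer at about 5–6 N, eased off and released, and the last picture shows it hanging in the rail with its plate at the buffer; the verdict was not reported back.

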